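# Cover the lamp pot and hold a resin sample in its beam

## Task

Inspect the taller of the two resin samples in the light stand. First set the loose wooden cover gently onto the rim of the open lamp pot, seated and level, and let go of it, so that light leaves only through the side port. Then pick up the taller sample with the fingers on its two wooden cheeks only, never on the polished clear faces, and finish still holding it upright and free of everything else between port and screen, about midway, its brass inlay in line with the port and its clear faces square to the beam; leave the other things where they are.

Things in the scene. Friction and masses are not known exactly. Their poses are not given: they have to be found in the camera images.
- light_stand: fixed light stand: wooden base board 120 x 255 x 12 mm with an open aluminium lamp pot at its +y end and an upright white screen (85 mm wide, face at y = -72 mm, top 105 mm above the table) at its -y end. Origin on the table below the middle of the light path, z up; the beam runs level along y from the pot's dark round port to the dark ring on the screen
- beam_mid (a point): point on the beam's axis in the middle of the light path, 62 mm above the table (50 mm above the base board); axes as the light stand's (beam along y). Free space from port ring (y = +62 mm) to screen (y = -72 mm)
- pot_rim (a point): centre of the lamp pot's open mouth, level with its rim, 97 mm above the table; pot of outer radius 45 mm, bore radius 40 mm, axis at y = +115 mm on the light stand
- cover: loose round wooden cover lying right way up on the table, 0.12 kg. Origin at the centre of its underside, z up along the knob: from z = 0 to 8 mm a plug of radius 36 mm that drops into the pot's bore, to 18 mm a flange of radius 48 mm, to 48 mm a round upright knob of diameter 24 mm for gripping
- cover_seat (a point): centre of the flange's underside on the cover, 8 mm above the cover's origin; when seated it coincides with pot_rim
- sample: the taller resin sample, upright on the table, 90 g, 28 x 36 x 76 mm (x, y, z): a clear amber core 20 mm wide in y between two pale wooden cheeks. Its +x and -x faces are the polished clear faces (28 mm apart, 1 mm proud of the cheeks' edges); its +y and -y faces are the cheeks (36 mm apart, 26 mm wide). Origin at the centre of its foot, z up; a half turn about z looks the same
- inlay (a point): the brass inlay of the taller sample: a 10 mm disc seen in both clear faces, on the sample's upright centre line, 20 mm above its foot
- short_sample: a second sample of the same make, only 46 mm tall; not to be used or moved. Origin at the centre of its foot
- toy_wheel_1: small wooden toy wheel 42 x 42 x 14 mm lying on the table, a bystander; origin under its centre
- peg_block_1: square wooden peg 18 x 52 x 18 mm lying on the table, a bystander; origin under its centre
- wood_block_4: planed wooden offcut 30 x 80 x 22 mm lying on the table, a bystander; origin under its centre
Mind the look-alikes: they are no part of the job. Of the things that look like the cover, the smallest one is meant.

How it is judged:
On the way, in this order (a step that is already met when the one before it is completed fails the run):
1. the cover sits seated and level on the pot's rim and is let go (horizontal distance between cover_seat and pot_rim below 0.006 m and z of cover_seat in the frame of pot_rim between -0.003 and 0.003 m and angle between cover's own z axis and vertical below 0.05 rad and contact force between the fingers and cover below 0.1 N), for 0.3 s.
2. the taller sample is held by its two wooden cheeks and lifted clear of the table (contact force between the fingers and sample_c1 above 0.5 N and contact force between the fingers and sample_c2 above 0.5 N and height (world z) of sample above 0.025 m), for 0.2 s.
At the end, for the whole second after the job is handed in: Cover seated on the pot (6 mm sideways, 3 mm high, 0.05 rad), let go; taller sample pinched by both cheeks, still, touching nothing else, upright to 0.12 rad, inlay within 8 mm of the beam axis and 30 mm of the path's middle, clear faces square to the beam to 0.14 rad (all of step 1 and contact force between the fingers and sample_c1 above 0.5 N and contact force between the fingers and sample_c2 above 0.5 N and x of inlay in the frame of beam_mid between -0.008 and 0.008 m and z of inlay in the frame of beam_mid between -0.008 and 0.008 m and y of inlay in the frame of beam_mid between -0.03 and 0.03 m and angle between the x axis of sample and the y axis of light_stand, either way round below 0.14 rad and angle between sample's own z axis and vertical below 0.12 rad and linear speed of sample below 0.02 m/s and contact force between sample and light_stand below 0.1 N and contact force between sample and cover below 0.1 N); the arm keeps its last pose, push and grip.
It fails at once if the robot touches the clear faces of the taller sample (contact force between any of the fingers, the arm and sample_c0 above 0.3 N).
It fails at once if the cover or the taller sample is dropped or flung (faster than 0.4 m/s out of the fingers) ((linear speed of cover above 0.4 m/s and contact force between the fingers and cover below 0.1 N) or (linear speed of sample above 0.4 m/s and contact force between the fingers and sample below 0.1 N)).
It fails at once if the taller sample falls over (angle between sample's own z axis and vertical above 0.8 rad).
It fails at once if a bystander is moved by more than 30 mm (distance of any of toy_wheel_1, peg_block_1, wood_block_4, short_sample from where it was at the start of the episode above 0.03 m).
It also fails if it takes over 64 s, if anything falls off the work surface, if the arm or the gripper's body presses on something with over 40 N, if the wrist force passes 120 N, or if a joint passes its speed limit or range.

## Robot

A 6-joint arm with a two-finger parallel gripper is mounted at the origin on a cart in front of the work surface, level with it; the furniture and walls round the work are solid. World frame = base frame: x ahead of the robot, y to its left, z up, the work surface at z = 0. Lengths are in m, angles in rad, forces in N, time in s.
With the tool pointing down it reaches from about 0.35 to 0.975 m from the base axis. Payload 4.9 kg.
Tool frame: the origin (TCP) lies at the very end of the fingers, on their centre line; the grasp point (between the pads) lies 19 mm behind it (pinch_z is the distance from the TCP to the grasp point, in m); z points along the fingers, y is the line along which they close (so a half turn about z gives the same grasp; the last joint's range is limited). The gripper opens to 85 mm and grips with 20 to 120 N. Pads are 22 mm wide; open, the fingers measure 114 mm over their backs; the gripper's body (76 mm by 85 mm) begins 54 mm behind the grasp point. The pads swing forward as they close: fully open they stand 13 mm farther back than shut.
Start: joints at [-1.329, 0.053, 1.613, -0, 1.476, -0.119], TCP at [0.221, -0.585, 0.231] pointing down, gripper open.
Joint ranges: [-3.01, 3.01], [-1.01, 2.22], [0.06, 2.58], [-1.02, 4.17], [0.09, 2.62], [-3.14, 3.14]. Speed limits (rad/s): [2.57, 2.57, 3.14, 3.14, 3.14, 3.14].

## Interface

Orientations are given as a unit quaternion [w, x, y, z].
In Python, from plant import * gives the robot as it stands. The module is installed in compiled form; this text tells all that it offers.
- The arm moves only by the tool play_rows, never from a script. Its arguments are lists of equal length, an entry for each row: "linear": the shift along the world's x, y, z in m, a list of three; "turn": the turn about the world's z in degrees. A call has 1 to 8 rows; each row shifts and turns the commanded pose from where the row before left it; what a row does not reach is not made up. A row lasts 1/8 s, in which the tool goes at most 62.5 mm and 10.7 degrees, less where a joint would pass 70% of its speed; a pose out of reach is approached as far as the arm can. A call is refused whole if a number of a shift passes 0.0625 or a number of a turn 10.7, either way. A call with a gripper value outside its range is refused whole. "hand" is the finger opening in m, from 0 to 0.0854, set as the call begins (left out, the last holds). The fingers move at their own pace and stop on an object; the grip force is fixed at half the most. Time passes only in rows, so rows that do not move let the fingers close. It gives the time, the measured TCP pose, the force, the opening and the grip force at its end, in the units of the state.
- state(): the state, without advancing time (a new reading comes with each control period).
- grab_frame(name): name is "scene" or "side" or "wrist"; returns the picture (384x512x3 uint8, red, green, blue); there is no depth.
- camera_info(name): a dict with "camera_matrix" (3x3 intrinsics, pixels), "distortion" ([k1, k2, p1, p2, k3] as OpenCV has them; the pictures are not rectified), "origin" and "attitude" of the camera in the world; the wrist camera has in their place "mount" (4x4, takes a point from camera to tool coordinates, whose origin is the TCP and whose axes are the flange's). Camera axes: x right, y down, z forward; pixel columns grow to the right and rows downward; lengths in m; the calibration is good to about 2 mm. A picture is of the moment at which its call begins: read the wrist's pose just before it. camera_info takes no time and is no camera call.
- job_done(): hands the job in; it is judged then, once.
Trained networks look in the newest picture that a camera, given by its name, has taken for a name from the list of things; names that differ only in an ending like _2 or _b are one class to them, and where a whole thing is asked for, a point or a joint stands for the part that bears it (a point fixed in the world has none). Each returns a list of dicts, best first, with "p" (0 to 1); they miss things now and then, are a little off and sometimes report something else, mostly with a low value. They report only what shows in the picture. A call takes as long as a camera call. They do not tell look-alikes from the thing itself.
- trace(camera, thing): "region" (384x512 bool, what is visible of it) and "location" ([column, row] in pixels, amid what is visible of it).
The state is a dict: "time": time; "joint_pos": joint angles; "joint_vel": joint speeds; "joint_efforts": joint torques, N m; "tool_pos": TCP position; "tool_rot": TCP orientation; "contact_force": force on the tool from outside, world axes, zero at the start; "ft_torque": the same for the moment, N m; "gripper_width": opening from 0.0 (shut) to 1.0 (fully open); "grasp_force": force on a finger pad.
Only numpy, scipy, OpenCV 4.12 (cv2) and the standard library are available. Lean on these libraries where they do the work, as an engineer would, in place of code of your own. Each camera call takes 0.05 s, during which the arm holds its last target. There are 200 camera calls.

## Working session

There is one attempt and no reset: what is moved stays moved. The work goes in short steps, Python scripts to look and compute and a tool call to move; the robot and the scene stay as the last step left them, time stands still between calls to the robot, and variables do not carry over. Pictures are saved under pics/ and viewed, at most 10 in all, crops included, and the job is handed in when it is done.

Besides the shell and the picture viewer there is one more tool, called after "Request:" as a command line: name --pt "numbers of a row" for each row, then --argument value for the rest. play_rows: Moves the arm, as the interface text tells. Its arguments: {"type":"object","properties":{"linear":{"type":"array","items":{"type":"array","items":{"type":"number"}}},"turn":{"type":"array","items":{"type":"number"}},"hand":{"type":"number"}},"required":["linear","turn"]}

```bash
mkdir -p pics; cat > h.py <<'E'
from plant import *
import numpy as np, cv2
from scipy.spatial.transform import Rotation as R
def rot(a):
    a=np.array(a,float)
    return a if a.shape==(3,3) else R.from_quat(a[[1,2,3,0]]).as_matrix()
def cam(n,s=None):
    c=camera_info(n);K=np.array(c["camera_matrix"],float);d=np.array(c["distortion"],float)
    if "mount" in c:
        s=s or state();T=np.eye(4);T[:3,:3]=rot(s["tool_rot"]);T[:3,3]=s["tool_pos"]
        M=T@np.array(c["mount"]);return K,d,M[:3,:3],M[:3,3]
    return K,d,rot(c["attitude"]),np.array(c["origin"],float)
def onplane(C,px,z):
    K,d,Rm,o=C
    u=cv2.undistortPoints(np.array(px,float).reshape(-1,1,2),K,d).reshape(-1,2)
    r=np.c_[u,np.ones(len(u))]@Rm.T
    return o+r*((z-o[2])/r[:,2:])
def proj(C,P):
    K,d,Rm,o=C
    return cv2.projectPoints((np.array(P,float).reshape(-1,3)-o)@Rm,np.zeros(3),np.zeros(3),K,d)[0].reshape(-1,2)
E
python3 - <<'E'
from h import *
for n in("scene","side"):
    f=grab_frame(n);cv2.imwrite(f"pics/{n}0.png",f[:,:,::-1])
    C=cam(n);print(n,C[3],C[2][:,2])
    for t in("light_stand","cover","sample","short_sample","toy_wheel_1","peg_block_1","wood_block_4","inlay"):
        for r in trace(n,t)[:4]:
            print(t,round(r["p"],2),np.round(r["location"]),r["region"].sum(),onplane(C,r["location"],0.02)[0].round(3))
c=camera_info("wrist");print(np.round(c["mount"],3),c["camera_matrix"]);print(state()["tool_rot"],state()["time"])
E
```

```text
scene [-0.07445113  0.56439063  0.56151602] [ 0.63260259 -0.57281124 -0.5212497 ]
light_stand 0.92 [244. 188.] 3355 [ 0.621 -0.006  0.02 ]
cover 0.76 [188. 264.] 1152 [0.455 0.286 0.02 ]
cover 0.76 [160. 222.] 1464 [0.629 0.26  0.02 ]
short_sample 0.67 [316. 160.] 183 [ 0.611 -0.308  0.02 ]
toy_wheel_1 0.68 [295. 240.] 220 [0.363 0.052 0.02 ]
toy_wheel_1 0.36 [189. 264.] 1184 [0.453 0.284 0.02 ]
peg_block_1 0.22 [243. 187.] 3333 [ 0.629 -0.01   0.02 ]
wood_block_4 0.93 [262. 260.] 589 [0.362 0.157 0.02 ]
side [ 0.3789205  -0.94974352  0.82407117] [ 0.08754178  0.78635951 -0.61153508]
light_stand 0.71 [296. 211.] 2583 [ 0.629 -0.02   0.02 ]
cover 0.93 [218. 264.] 1474 [ 0.372 -0.216  0.02 ]
cover 0.62 [236. 166.] 328 [0.458 0.257 0.02 ]
cover 0.58 [281. 163.] 537 [0.628 0.26  0.02 ]
sample 0.7 [250. 288.] 374 [ 0.451 -0.308  0.02 ]
short_sample 0.8 [309. 282.] 257 [ 0.605 -0.307  0.02 ]
toy_wheel_1 0.43 [219. 205.] 99 [0.386 0.035 0.02 ]
wood_block_4 0.67 [212. 187.] 236 [0.367 0.135 0.02 ]
wood_block_4 0.23 [296. 213.] 2522 [ 0.625 -0.029  0.02 ]
inlay 0.63 [250. 286.] 424 [ 0.45  -0.303  0.02 ]
inlay 0.36 [237. 166.] 344 [0.464 0.254 0.02 ]
[[ 0.002 -0.955 -0.297  0.076]
 [ 1.     0.002  0.     0.001]
 [ 0.    -0.297  0.955 -0.144]
 [ 0.     0.     0.     1.   ]] [[267.44179251   0.         251.04842483]
 [  0.         267.44179251 187.30369508]
 [  0.           0.           1.        ]]
[2.13624537e-05 9.83771972e-01 1.79423261e-01 2.06640640e-06] 0.9
```

```bash
python3 -c "
import cv2
a=cv2.imread('pics/scene0.png');cv2.imwrite('pics/scene0c.png',cv2.resize(a[120:330,90:400],None,fx=2.5,fy=2.5))
a=cv2.imread('pics/side0.png');cv2.imwrite('pics/side0c.png',cv2.resize(a[130:340,140:400],None,fx=2.8,fy=2.8))"
```

```text
(no output)
```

View pics/scene0c.png

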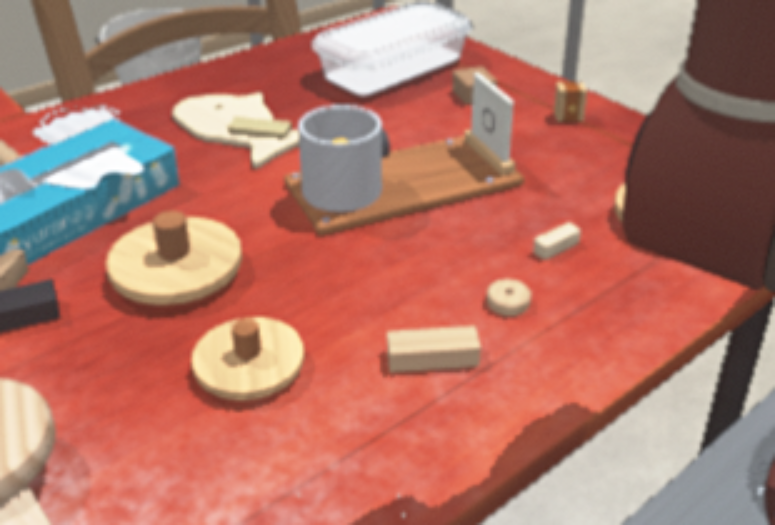

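View pics/side0c.png

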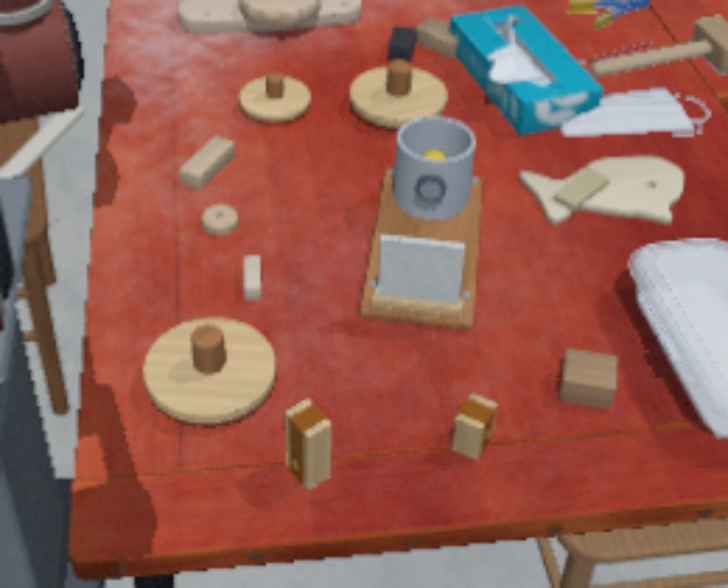

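Pictures: three cover-like things. The small one, with flange around px (188,264) in scene, is at about (0.455, 0.27). The larger ones are near (0.63, 0.26) and (0.37, -0.22). The taller sample is at side px (250,288), about (0.45, -0.31). Moving over it for a wrist look.

Request:
play_rows --pt "0.02 0.02 0.01" --pt "0.035 0.035 0.015" --pt "0.035 0.035 0.015" --pt "0.035 0.035 0.015" --pt "0.035 0.035 0.015" --pt "0.03 0.035 0" --pt "0.02 0.03 0" --pt "0 0 0" --turn '[0, 0, 0, 0, 0, 0, 0, 0]' --hand 0.0854

```text
time: 1.9
tool_pos: [0.4318, -0.358, 0.3016]
tool_rot: [0.0, 0.983, 0.181, 0.0]
contact_force: [-0.3, -0.8, 0.3]
gripper_width: 1.003
grasp_force: 0.0
```

```bash
python3 - <<'E'
from h import *
s=state();print(s["tool_pos"],s["tool_rot"],s["joint_vel"])
f=grab_frame("wrist");cv2.imwrite("pics/w1.png",f[:,:,::-1]);C=cam("wrist",s);np.save("pics/w1.npy",np.r_[s["tool_pos"],s["tool_rot"]])
for t in("sample","inlay"):
    for r in trace("wrist",t)[:3]:
        ct=max(cv2.findContours(r["region"].astype(np.uint8),0,2)[0],key=cv2.contourArea)
        ap=cv2.approxPolyDP(ct,3,True).reshape(-1,2)
        print(t,round(r["p"],2),np.round(r["location"]),r["region"].sum(),onplane(C,r["location"],.076)[0].round(3),ap.tolist())
E
```

```text
[ 0.43181017 -0.35801748  0.30158854] [1.38393050e-04 9.83444951e-01 1.81206950e-01 2.26529530e-04] [-0.04658062  0.01042857 -0.00471363 -0.02107809 -0.00777588 -0.01439475]
sample 0.88 [233. 142.] 671 [ 0.448 -0.327  0.076] [[243, 128], [219, 135], [222, 154], [246, 149]]
inlay 0.86 [234. 140.] 655 [ 0.451 -0.327  0.076] [[243, 128], [219, 135], [223, 154], [246, 149]]
```

View pics/w1.png

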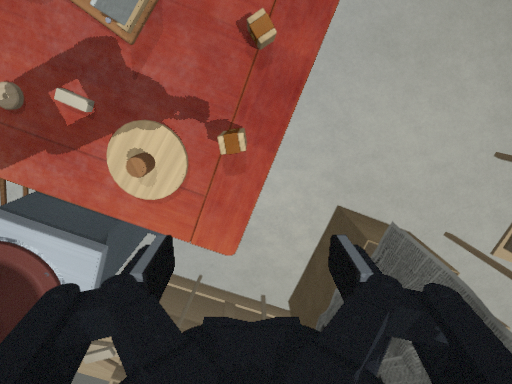

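Wrist picture: the taller sample's top is at px (233,142), with its pale cheeks on the left and right. The big cover is at (147,160) and the short sample at (262,28). Next is a look over the stand and the small cover.

Request:
play_rows --pt "0.005 0.02 0.01" --pt "0.01 0.05 0.02" --pt "0.01 0.055 0.02" --pt "0.01 0.055 0.02" --pt "0.01 0.055 0.02" --pt "0.01 0.055 0" --pt "0.01 0.055 0" --pt "0.01 0.055 0" --turn '[0, 0, 0, 0, 0, 0, 0, 0]'

```text
time: 3.05
tool_pos: [0.5054, 0.0421, 0.3924]
tool_rot: [0.0, 0.984, 0.179, 0.001]
contact_force: [1.6, -0.3, 0.1]
gripper_width: 0.998
grasp_force: 0.0
```

Request:
play_rows --pt "0 0.05 0" --pt "0 0.03 0" --pt "0 0 0" --pt "0 0 0" --turn '[0, 0, 0, 0]'

```text
time: 3.55
tool_pos: [0.5056, 0.1197, 0.3917]
tool_rot: [0.0, 0.984, 0.179, 0.0]
contact_force: [-0.8, -0.4, -0.3]
gripper_width: 1.001
grasp_force: 0.0
```

```bash
python3 - <<'E'
from h import *
s=state();print(s["tool_pos"],s["tool_rot"],np.abs(s["joint_vel"]).max())
f=grab_frame("wrist");cv2.imwrite("pics/w2.png",f[:,:,::-1]);C=cam("wrist",s);np.save("pics/w2.npy",np.r_[s["tool_pos"],s["tool_rot"]])
for t,z in(("cover",.018),("light_stand",.012)):
    for r in trace("wrist",t)[:4]:
        ct=max(cv2.findContours(r["region"].astype(np.uint8),0,2)[0],key=cv2.contourArea)
        W=onplane(C,ct.reshape(-1,2),z)[:,:2].astype(np.float32)
        print(t,round(r["p"],2),np.round(r["location"]),r["region"].sum(),cv2.minEnclosingCircle(W),cv2.minAreaRect(W))
E
```

```text
[0.50555509 0.11970342 0.39172167] [1.96296553e-04 9.83831958e-01 1.79093806e-01 2.21003352e-04] 0.018003908828516154
cover 0.92 [204.  50.] 4777 ((0.6291535496711731, 0.2581755816936493), 0.06745583564043045) ((0.6301867961883545, 0.2578808665275574), (0.12843641638755798, 0.12990425527095795), 20.294462203979492)
cover 0.86 [378. 246.] 1107 ((0.37031930685043335, -0.2132684290409088), 0.06876888126134872) ((0.3914894163608551, -0.22265848517417908), (0.1373327523469925, 0.06044219434261322), 66.08016967773438)
cover 0.56 [170. 134.] 1970 ((0.46519652009010315, 0.2756023406982422), 0.04928634315729141) ((0.46380066871643066, 0.2748214602470398), (0.09353376924991608, 0.09532589465379715), 20.39321517944336)
light_stand 0.7 [343. 124.] 9760 ((0.6099969148635864, -0.05016845464706421), 0.16267620027065277) ((0.6091098785400391, -0.05040962994098663), (0.303737074136734, 0.13149073719978333), 74.22119903564453)
```

View pics/w2.png

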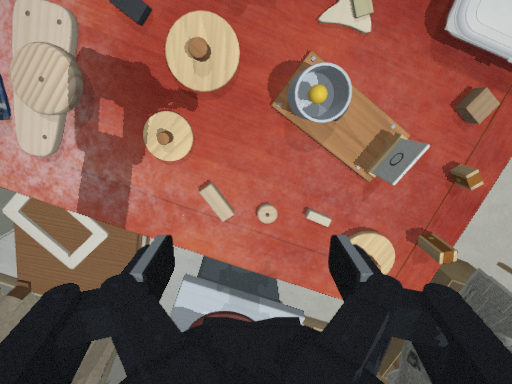

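The smallest cover is at px (168,136), so (0.464, 0.275) with fitted radius 48 mm. The pot rim is at (320,92), and the stand runs down-right to the screen at (400,160). Now a closer look at the stand.

Request:
play_rows --pt "0.01 -0.02 -0.02" --pt "0.015 -0.035 -0.04" --pt "0.01 -0.035 -0.04" --pt "0 0 -0.02" --pt "0 0 0" --pt "0 0 0" --turn '[0, 0, 0, 0, 0, 0]'

```text
time: 4.45
tool_pos: [0.5412, 0.0307, 0.2733]
tool_rot: [0.0, 0.984, 0.18, 0.001]
contact_force: [-0.2, 0.6, -0.3]
gripper_width: 1.005
grasp_force: 0.0
```

```bash
python3 - <<'E'
from h import *
s=state();print(s["tool_pos"],s["tool_rot"],np.abs(s["joint_vel"]).max())
f=grab_frame("wrist");C=cam("wrist",s);np.save("pics/w3.npy",np.r_[s["tool_pos"],s["tool_rot"]]);cv2.imwrite("pics/w3.png",f[:,:,::-1])
for r in trace("wrist","light_stand")[:1]:
    np.save("pics/reg3.npy",r["region"]);print(r["p"],r["region"].sum())
    ct=max(cv2.findContours(r["region"].astype(np.uint8),0,2)[0],key=cv2.contourArea)
    ap=cv2.approxPolyDP(ct,3,True).reshape(-1,2)
    for p,w in zip(ap,onplane(C,ap,.012)):print(p,w[:2].round(4))
g=cv2.imread("pics/w3.png");cv2.imwrite("pics/w3b.png",cv2.resize(g[0:240,180:500],None,fx=2.4,fy=2.4))
E
```

```text
[0.54123678 0.03069965 0.27325006] [2.56339951e-04 9.83718661e-01 1.79709905e-01 1.37134838e-03] 0.015154068608139318
0.76 16080
[259  35] [0.7021 0.079 ]
[234  64] [0.6554 0.0983]
[212 108] [0.5882 0.1082]
[341 203] [ 0.5221 -0.1341]
[349 199] [ 0.5329 -0.1432]
[367 214] [ 0.52   -0.1833]
[413 160] [ 0.6264 -0.2083]
[391 153] [ 0.6235 -0.1702]
[390 142] [ 0.6378 -0.1604]
```

View pics/w3b.png

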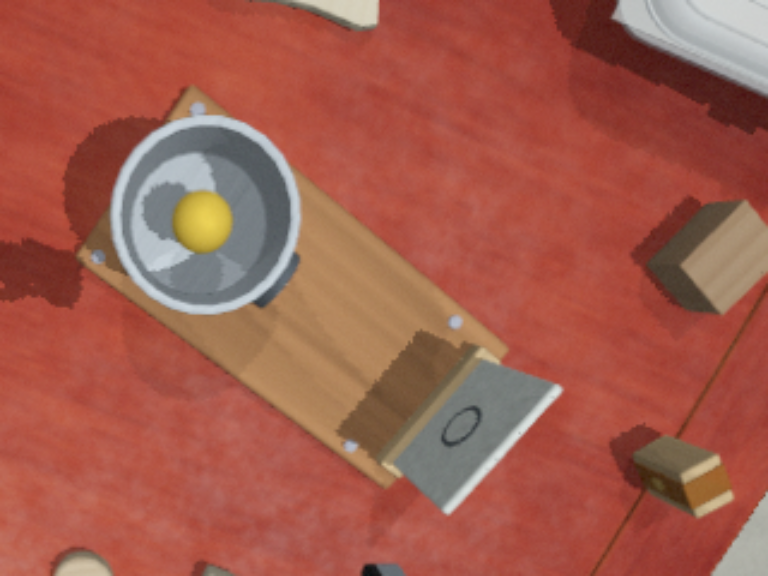

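```bash
cat > stand.py <<'E'
from h import *
from scipy.optimize import least_squares
p=np.load("pics/w3.npy");C=cam("wrist",dict(tool_pos=p[:3],tool_rot=p[3:]))
full=lambda q:np.array(q,float)/2.4+[180,0]
co=onplane(C,full([(193,87),(78,256),(388,487),(507,350)]),.012)
print(co[:,:2].round(4),np.linalg.norm(co-np.roll(co,-1,0),axis=1).round(4))
g=cv2.cvtColor(cv2.imread("pics/w3.png"),cv2.COLOR_BGR2GRAY).astype(np.float32)
# outer rim: strongest inward brightening along rays around predicted circle
c=onplane(C,full([(207,214)]),.097)[0]
for it in range(4):
    th=np.linspace(0,2*np.pi,120,endpoint=False);rr=np.linspace(.041,.050,46);E=[]
    for t in th:
        P=c+np.c_[rr*np.cos(t),rr*np.sin(t),0*rr]
        q=proj(C,P).astype(np.float32);v=cv2.remap(g,q[:,:1],q[:,1:],1)[:,0]
        d=v[6:]-v[:-6];k=np.argmin(d);E.append(P[k+3,:2])
    E=np.array(E)
    f=least_squares(lambda x:np.hypot(*(E-x[:2]).T)-x[2],[*c[:2],.045],loss="soft_l1",f_scale=.0007)
    c=np.r_[f.x[:2],.097]
print("rim",f.x.round(4),np.median(abs(f.fun)))
# pose fit: yaw, origin; board y range [b-.255,b]
def res(x):
    o=x[:2];a=x[2];M=np.array([[np.cos(a),-np.sin(a)],[np.sin(a),np.cos(a)]])
    B=np.array([(.06,x[3]),(-.06,x[3]),(-.06,x[3]-.255),(.06,x[3]-.255)])
    return np.r_[((B@M.T+o)-co[:,:2]).ravel(),2*((M@[0,.115]+o)-c[:2])]
f=least_squares(res,[.61,0,0,.16]);print("pose",f.x.round(4),f.fun.round(4))
np.save("pics/stand.npy",np.r_[f.x,c])
# cover from w2
p=np.load("pics/w2.npy");C=cam("wrist",dict(tool_pos=p[:3],tool_rot=p[3:]))
E
python3 stand.py
```

```text
[[ 0.7014  0.0766]
 [ 0.5902  0.1081]
 [ 0.5226 -0.135 ]
 [ 0.6334 -0.1651]] [0.1156 0.2524 0.1148 0.2511]
rim [0.6326 0.0471 0.0447] 0.00015364011811952807
pose [ 0.6019 -0.0638 -0.2715  0.1638] [ 0.0023  0.0014 -0.0021  0.002  -0.0029 -0.0005  0.0019 -0.0026  0.0004
 -0.0001]
```

Request:
play_rows --pt "-0.01 0.03 0" --pt "-0.015 0.05 -0.01" --pt "-0.015 0.05 -0.02" --pt "-0.015 0.05 -0.02" --pt "-0.015 0.04 -0.02" --pt "-0.007 0.024 0" --pt "0 0 0" --pt "0 0 0" --turn '[0, 0, 0, 0, 0, 0, 0, 0]'

```text
time: 5.55
tool_pos: [0.4643, 0.2743, 0.2026]
tool_rot: [-0.0, 0.984, 0.18, 0.001]
contact_force: [-0.4, -0.3, -0.5]
gripper_width: 0.999
grasp_force: 0.0
```

```bash
python3 - <<'E'
from h import *
s=state();print(s["tool_pos"],s["tool_rot"],np.abs(s["joint_vel"]).max())
f=grab_frame("wrist");C=cam("wrist",s);cv2.imwrite("pics/w4.png",f[:,:,::-1])
for r in trace("wrist","cover")[:3]:
    ct=max(cv2.findContours(r["region"].astype(np.uint8),0,2)[0],key=cv2.contourArea)
    W=onplane(C,ct.reshape(-1,2),.018)[:,:2].astype(np.float32)
    print(round(r["p"],2),np.round(r["location"]),cv2.minEnclosingCircle(W),cv2.fitEllipse(W))
h=cv2.cvtColor(f,cv2.COLOR_RGB2GRAY)
# knob: dark brown
b=((f[:,:,0].astype(int)-f[:,:,2]>30)&(h<125)&(r["region"] if 0 else 1>0)).astype(np.uint8)
c=onplane(C,proj(C,[[.4645,.275,.048]]),.048)
print("pred knob px",proj(C,[[.4645,.275,.048]]))
E
```

```text
[0.46425197 0.27430426 0.20256348] [-2.14871758e-05  9.83737769e-01  1.79607629e-01  1.04891130e-03] 0.017496054775757452
0.94 [499. 316.] ((0.36295557022094727, -0.1995326429605484), 0.06423305720090866) ((0.3794894218444824, -0.11803430318832397), (0.03163023665547371, 0.049607664346694946), 0.0)
0.83 [250. 165.] ((0.46588897705078125, 0.274606853723526), 0.04830131679773331) ((0.46565720438957214, 0.2748098373413086), (0.09305831789970398, 0.09514766931533813), 115.91165161132812)
0.58 [320.  43.] ((0.6306568384170532, 0.2562342584133148), 0.06751220673322678) ((0.630620002746582, 0.25651729106903076), (0.13061273097991943, 0.13303537666797638), 51.3820686340332)
pred knob px [[249.71036924 172.86248409]]
```

View pics/w4.png

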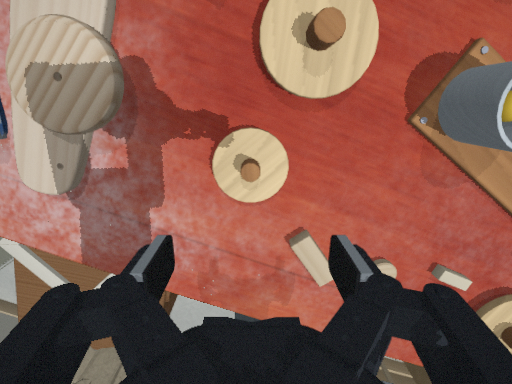

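Cover flange centred at px (250,165), so (0.4655, 0.2747). The path down is clear, so I'll descend and grip the knob.

Request:
play_rows --pt "0.001 0.0005 -0.03" --pt "0 0 -0.045" --pt "0 0 -0.045" --pt "0 0 -0.035" --pt "0 0 -0.017" --pt "0 0 -0.007" --pt "0 0 0" --pt "0 0 0" --turn '[0, 0, 0, 0, 0, 0, 0, 0]'

```text
time: 6.65
tool_pos: [0.4659, 0.2752, 0.024]
tool_rot: [-0.0, 0.984, 0.179, 0.001]
contact_force: [-0.5, 0.3, -0.4]
gripper_width: 0.998
grasp_force: 0.0
```

Request:
play_rows --pt "0 0 0" --pt "0 0 0" --pt "0 0 0" --pt "0 0 0" --pt "0 0 0" --pt "0 0 0" --pt "0 0 0" --pt "0 0 0" --turn '[0, 0, 0, 0, 0, 0, 0, 0]' --hand 0

```text
time: 7.65
tool_pos: [0.465, 0.2749, 0.0227]
tool_rot: [-0.0, 0.984, 0.179, 0.0]
contact_force: [0.2, 0.5, 3.0]
gripper_width: 0.256
grasp_force: 58.9
```

Request:
play_rows --pt "0 0 0.01" --pt "0 0 0.03" --pt "0 0 0.04" --pt "0 0 0.04" --pt "0 0 0.02" --pt "0 0 0" --pt "0 0 0" --turn '[0, 0, 0, 0, 0, 0, 0]'

```text
time: 8.52
tool_pos: [0.4634, 0.2742, 0.1601]
tool_rot: [0.0, 0.984, 0.179, -0.002]
contact_force: [-0.3, -0.1, -1.7]
gripper_width: 0.257
grasp_force: 58.8
```

Request:
play_rows --pt "0.01 -0.015 0" --pt "0.025 -0.035 0" --pt "0.03 -0.04 0" --pt "0.03 -0.04 0" --pt "0.03 -0.04 0" --pt "0.025 -0.035 0" --pt "0.012 -0.015 0" --pt "0.005 -0.007 0" --turn '[0, 0, 0, 0, 0, 0, 0, 0]'

```text
time: 9.52
tool_pos: [0.6316, 0.0467, 0.1611]
tool_rot: [-0.0, 0.984, 0.179, -0.001]
contact_force: [-0.7, 0.4, -1.0]
gripper_width: 0.261
grasp_force: 59.0
```

Request:
play_rows --pt "0 0 0" --pt "0 0 0" --pt "0 0 0" --turn '[0, 0, 0]'

```text
time: 9.9
tool_pos: [0.6312, 0.0487, 0.1624]
tool_rot: [-0.0, 0.984, 0.18, 0.0]
contact_force: [0.5, -0.7, -1.0]
gripper_width: 0.262
grasp_force: 59.0
```

```bash
python3 - <<'E'
from h import *
s=state();print(s["tool_pos"],s["tool_rot"],np.abs(s["joint_vel"]).max(),s["contact_force"],s["gripper_width"])
f=grab_frame("wrist");C=cam("wrist",s);cv2.imwrite("pics/w5.png",f[:,:,::-1]);np.save("pics/w5.npy",np.r_[s["tool_pos"],s["tool_rot"]])
for r in trace("wrist","cover")[:3]:
    ct=max(cv2.findContours(r["region"].astype(np.uint8),0,2)[0],key=cv2.contourArea)
    W=onplane(C,ct.reshape(-1,2),s["tool_pos"][2]-.0047)[:,:2].astype(np.float32)
    print(round(r["p"],2),np.round(r["location"]),cv2.minEnclosingCircle(W))
E
```

```text
[0.63119277 0.04874881 0.16240976] [-6.48330760e-05  9.83648496e-01  1.80098947e-01  2.79279548e-05] 0.002513625647972864 [ 0.54082812 -0.71137984 -1.04096661] 0.26153010635615515
0.68 [250. 212.] ((0.6327253580093384, 0.04877211153507233), 0.04850882291793823)
0.59 [ 67. 107.] ((0.6642550230026245, 0.17032058537006378), 0.03593537583947182)
0.52 [367. 364.] ((0.5556020140647888, -0.07648095488548279), 0.014403403736650944)
```

View pics/w5.png

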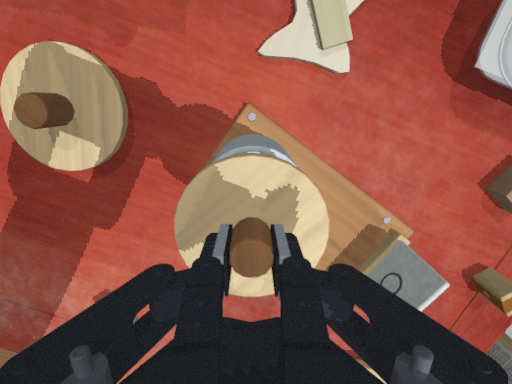

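Cover is level in the fingers above the pot; its centre is within about 2 mm of the rim's. Lowering.

Request:
play_rows --pt "0 -0.0015 -0.01" --pt "0 0 -0.015" --pt "0 0 -0.01" --pt "0 0 -0.006" --pt "0 0 -0.004" --pt "0 0 0" --pt "0 0 0" --turn '[0, 0, 0, 0, 0, 0, 0]'

```text
time: 10.88
tool_pos: [0.632, 0.0462, 0.1179]
tool_rot: [0.0, 0.984, 0.179, 0.0]
contact_force: [0.8, 0.2, -1.2]
gripper_width: 0.257
grasp_force: 59.0
```

Request:
play_rows --pt "0 0 -0.002" --pt "0 0 -0.002" --pt "0 0 0" --pt "0 0 0" --turn '[0, 0, 0, 0]'

```text
time: 11.38
tool_pos: [0.6316, 0.0463, 0.1133]
tool_rot: [0.0, 0.984, 0.179, -0.0]
contact_force: [0.7, 0.0, -1.7]
gripper_width: 0.257
grasp_force: 59.0
```

Request:
play_rows --pt "0 0 -0.001" --pt "0 0 -0.001" --pt "0 0 0" --pt "0 0 0" --turn '[0, 0, 0, 0]'

```text
time: 11.88
tool_pos: [0.6317, 0.0462, 0.1117]
tool_rot: [0.0, 0.984, 0.179, 0.0]
contact_force: [-2.1, 0.7, 1.5]
gripper_width: 0.264
grasp_force: 59.3
```

Request:
play_rows --pt "0 0 -0.001" --pt "0 0 0" --pt "0 0 0" --turn '[0, 0, 0]'

```text
time: 12.25
tool_pos: [0.6318, 0.0462, 0.1117]
tool_rot: [0.0, 0.984, 0.179, 0.0]
contact_force: [-4.0, 0.1, 6.9]
gripper_width: 0.259
grasp_force: 59.6
```

It is seated at the predicted height (0.1117). Releasing.

Request:
play_rows --pt "0 0 0" --pt "0 0 0" --pt "0 0 0" --pt "0 0 0" --pt "0 0 0" --pt "0 0 0" --pt "0 0 0" --turn '[0, 0, 0, 0, 0, 0, 0]' --hand 0.0854

```text
time: 13.12
tool_pos: [0.6316, 0.0463, 0.1103]
tool_rot: [-0.0, 0.984, 0.179, 0.0]
contact_force: [-0.1, 0.1, 0.5]
gripper_width: 1.002
grasp_force: 0.0
```

Request:
play_rows --pt "0 0 0.01" --pt "0 0 0.03" --pt "0 0 0.05" --pt "0 0 0.05" --pt "0 0 0.05" --pt "0 0 0.01" --pt "0 0 0" --pt "0 0 0" --turn '[0, 0, 0, 0, 0, 0, 0, 0]'

```text
time: 14.12
tool_pos: [0.6308, 0.0463, 0.3078]
tool_rot: [-0.0, 0.984, 0.179, -0.002]
contact_force: [-0.2, -0.6, -0.8]
gripper_width: 1.0
grasp_force: 0.0
```

```bash
python3 - <<'E'
from h import *
s=state();print(s["tool_pos"],s["contact_force"])
f=grab_frame("wrist");C=cam("wrist",s);g=f[:,:,::-1];print(trace and 0)
for r in trace("wrist","cover")[:3]:
    ct=max(cv2.findContours(r["region"].astype(np.uint8),0,2)[0],key=cv2.contourArea)
    W=onplane(C,ct.reshape(-1,2),.107)[:,:2].astype(np.float32)
    print(round(r["p"],2),np.round(r["location"]),cv2.minEnclosingCircle(W),cv2.fitEllipse(W)[:2])
f2=grab_frame("side")
im=np.hstack([g[90:290,150:350],f2[140:240,240:340,::-1].repeat(2,0).repeat(2,1)])
cv2.imwrite("pics/c6.png",cv2.resize(im,None,fx=2,fy=2))
E
```

```text
[0.63078017 0.04628496 0.30778747] [-0.1549072  -0.62655478 -0.79302982]
0
0.93 [125. 102.] ((0.6438261270523071, 0.2203199565410614), 0.05362126603722572) ((0.6438360810279846, 0.22018031775951385), (0.10189656913280487, 0.10508731752634048))
0.8 [317. 307.] ((0.4460449814796448, -0.13516832888126373), 0.04395555704832077) ((0.44709867238998413, -0.13579729199409485), (0.07109352946281433, 0.07760336995124817))
0.55 [255. 162.] ((0.6333541870117188, 0.045255981385707855), 0.048193275928497314) ((0.6332729458808899, 0.0452444963157177), (0.09334935247898102, 0.09453143924474716))
```

View pics/c6.png

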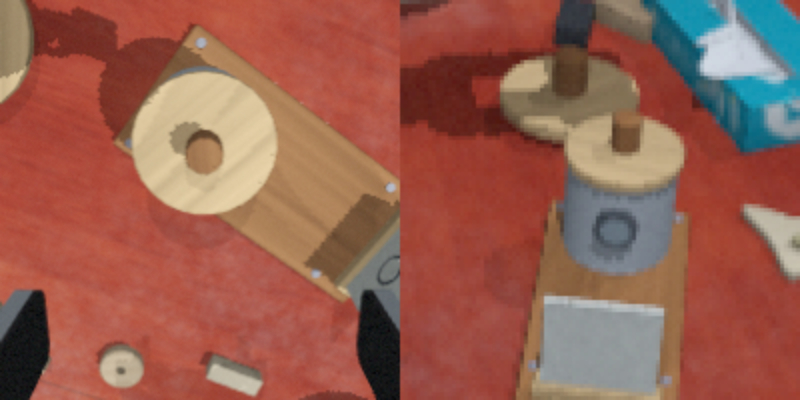

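The cover looks seated and level, at crop (205,140) in the wrist view; it is within 2 mm of the rim centre. On to the taller sample.

Request:
play_rows --pt "-0.01 -0.02 0" --pt "-0.025 -0.05 0" --pt "-0.025 -0.052 0" --pt "-0.025 -0.052 0" --pt "-0.025 -0.052 0" --pt "-0.025 -0.052 -0.01" --pt "-0.025 -0.05 -0.02" --pt "-0.021 -0.043 -0.02" --turn '[0, 0, 0, 0, 0, 0, 0, 0]'

```text
time: 15.28
tool_pos: [0.4485, -0.327, 0.2597]
tool_rot: [0.0, 0.984, 0.179, -0.0]
contact_force: [0.8, 0.2, 0.4]
gripper_width: 0.999
grasp_force: 0.0
```

Request:
play_rows --pt "0 0 -0.02" --pt "0 0 0" --pt "0 0 0" --turn '[0, 0, 0]'

```text
time: 15.65
tool_pos: [0.4511, -0.3241, 0.241]
tool_rot: [0.0, 0.984, 0.18, 0.0]
contact_force: [0.8, -0.5, 0.0]
gripper_width: 1.008
grasp_force: 0.0
```

```bash
cat > samp.py <<'E'
from h import *
s=state();print(s["tool_pos"],"tool yaw deg",2*np.degrees(np.arctan2(s["tool_rot"][2],s["tool_rot"][1])),np.abs(s["joint_vel"]).max())
f=grab_frame("wrist");C=cam("wrist",s);K=0
import sys
cv2.imwrite("pics/%s.png"%sys.argv[1],f[:,:,::-1])
for r in trace("wrist","sample")[:2]:
    m=r["region"].astype(np.uint8)
    print(round(r["p"],2),np.round(r["location"]),m.sum(),onplane(C,r["location"],.076)[0].round(4))
    if K: continue
    K=1
    # silhouette fit of box by IoU, coarse to fine
    from scipy.optimize import minimize
    S=4
    mm=cv2.resize(m,None,fx=S,fy=S,interpolation=0)>0
    def sil(x):
        a=x[2];M=np.array([[np.cos(a),-np.sin(a)],[np.sin(a),np.cos(a)]])
        b=np.array([(i,j) for i in(-.014,.014) for j in(-.018,.018)])@M.T+x[:2]
        P=np.r_[np.c_[b,np.zeros(4)],np.c_[b,np.full(4,.076)]]
        h=cv2.convexHull(((proj(C,P)+.5)*S).astype(np.float32)).reshape(-1,2)
        im=np.zeros(mm.shape,np.uint8);cv2.fillConvexPoly(im,np.round(h*16).astype(np.int32),1,shift=4);return im>0
    cost=lambda x:1-(sil(x)&mm).sum()/(sil(x)|mm).sum()
    x0=onplane(C,r["location"],.06)[0][:2]
    best=min((minimize(cost,[*x0,a],method="Nelder-Mead",options=dict(initial_simplex=[[*x0,a],[x0[0]+.006,x0[1],a],[x0[0],x0[1]+.006,a],[*x0,a+.2]],xatol=1e-5,fatol=1e-5)) for a in np.arange(-1.5,1.6,.4)),key=lambda q:q.fun)
    print("sample",best.x.round(4),np.degrees(best.x[2]),"iou",1-best.fun)
    u,v=proj(C,[[*best.x[:2],.076]])[0].astype(int)
    c=f[max(v-70,0):v+70,max(u-90,0):u+90,::-1];cv2.imwrite("pics/%sc.png"%sys.argv[1],cv2.resize(c,None,fx=4,fy=4))
E
python3 samp.py w7
```

```text
[ 0.4511331  -0.32410557  0.24097483] tool yaw deg 20.74898474072204 0.01986024478151051
0.72 [250. 171.] 951 [ 0.4514 -0.3244  0.076 ]
sample [ 0.4452 -0.3255  0.5294] 30.331197019212063 iou 0.9381942289792119
```

View pics/w7c.png

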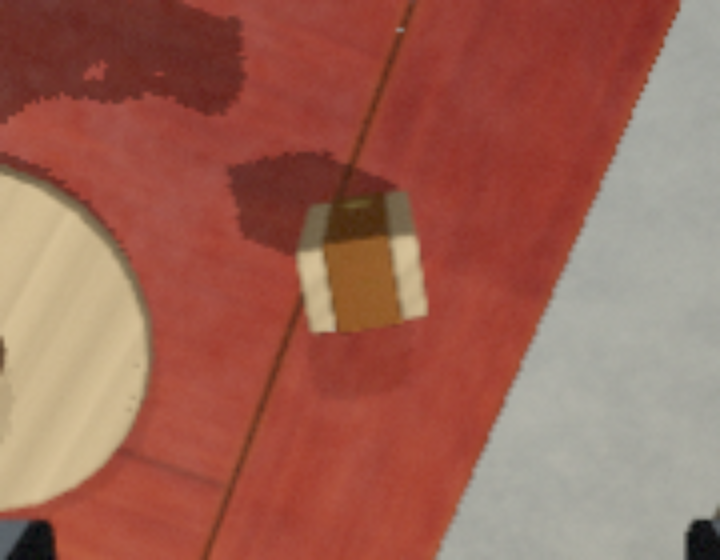

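Top-face corners in the crop: (298,252), (418,234), (428,316), (311,333), cheeks left and right. Checking centre and yaw from those corners against the silhouette fit.

```bash
python3 - <<'E'
from h import *
s=state();C=cam("wrist",s);print(s["joint_pos"])
u,v=proj(C,[[.4452,-.3255,.076]])[0].astype(int)
c=np.array([(298,252),(418,234),(428,316),(311,333)])/4-.4+[max(u-90,0),max(v-70,0)]
W=onplane(C,c,.076)[:,:2];print(W.round(4),W.mean(0).round(4))
e=W[1]+W[2]-W[0]-W[3];print("x yaw",np.degrees(np.arctan2(e[1],e[0]))+90,np.linalg.norm(e)/2)
E
```

```text
[-7.56689023e-01 -1.19657732e-01  1.76385904e+00  5.50960470e-05
  1.49526134e+00  4.51598715e-01]
[[ 0.4469 -0.3045]
 [ 0.4647 -0.3358]
 [ 0.4422 -0.348 ]
 [ 0.4246 -0.3167]] [ 0.4446 -0.3263]
x yaw 29.515056950343293 0.03594372821503413
```

Request:
play_rows --pt "-0.0063 -0.002 0" --pt "0 0 -0.03" --pt "0 0 -0.04" --pt "0 0 -0.03" --pt "0 0 0" --pt "0 0 0" --pt "0 0 0" --turn '[5, 4, 0, 0, 0, 0, 0]' --hand 0.065

```text
time: 16.62
tool_pos: [0.4455, -0.3276, 0.1428]
tool_rot: [0.002, 0.967, 0.256, 0.001]
contact_force: [0.5, 1.0, 1.1]
gripper_width: 0.761
grasp_force: 0.0
```

```bash
python3 samp.py w8
```

```text
[ 0.44549881 -0.32762446  0.14281388] tool yaw deg 29.690383329221675 0.005697939014619126
0.56 [246. 190.] 1988 [ 0.4511 -0.3213  0.076 ]
sample [ 0.4452 -0.3252  0.5212] 29.864076578962287 iou 0.9405867392204412
```

Request:
play_rows --pt "-0.0005 0.0015 -0.02" --pt "0 0 -0.035" --pt "0 0 -0.025" --pt "0 0 -0.015" --pt "0 0 -0.005" --pt "0 0 0" --pt "0 0 0" --turn '[0, 0, 0, 0, 0, 0, 0]'

```text
time: 17.6
tool_pos: [0.4445, -0.3259, 0.0415]
tool_rot: [0.001, 0.967, 0.256, 0.001]
contact_force: [0.5, 0.4, 0.6]
gripper_width: 0.76
grasp_force: 0.0
```

Request:
play_rows --pt "0 0 0" --pt "0 0 0" --pt "0 0 0" --pt "0 0 0" --pt "0 0 0" --pt "0 0 0" --turn '[0, 0, 0, 0, 0, 0]' --hand 0

```text
time: 18.35
tool_pos: [0.4443, -0.3257, 0.0412]
tool_rot: [0.001, 0.967, 0.256, 0.0]
contact_force: [-0.4, 0.6, 5.6]
gripper_width: 0.414
grasp_force: 60.4
```

Request:
play_rows --pt "0 0 0.005" --pt "0 0 0.015" --pt "0 0 0.03" --pt "0 0 0.04" --pt "0 0 0.03" --pt "0 0 0.01" --pt "0 0 0" --pt "0 0 0" --turn '[0, 0, 0, 0, 0, 0, 0, 0]'

```text
time: 19.35
tool_pos: [0.443, -0.3245, 0.1684]
tool_rot: [-0.001, 0.967, 0.256, -0.001]
contact_force: [-0.5, -0.0, -1.4]
gripper_width: 0.418
grasp_force: 59.9
```

Request:
play_rows --pt "0.008 0.013 0.02" --pt "0.02 0.035 0.02" --pt "0.026 0.042 0" --pt "0.026 0.042 0" --pt "0.026 0.042 0" --pt "0.026 0.042 0" --pt "0.019 0.031 0" --pt "0.008 0.0135 0" --turn '[3, 5, 6.5, 7, 7, 6.5, 5.7, 4]'

```text
time: 20.35
tool_pos: [0.6038, -0.0617, 0.211]
tool_rot: [-0.0, 0.795, 0.607, 0.0]
contact_force: [-0.3, -0.7, -1.4]
gripper_width: 0.408
grasp_force: 60.0
```

Request:
play_rows --pt "0 0 0" --pt "0 0 0" --pt "0 0 0" --turn '[0, 0, 0]'

```text
time: 20.72
tool_pos: [0.6025, -0.0653, 0.2105]
tool_rot: [0.0, 0.797, 0.604, -0.0]
contact_force: [-0.6, -1.0, -1.2]
gripper_width: 0.414
grasp_force: 60.0
```

```bash
python3 - <<'E'
from h import *
s=state();q=s["tool_rot"];print(s["tool_pos"],np.degrees(2*np.arctan2(q[2],q[1])),s["joint_pos"],s["gripper_width"])
st=np.load("pics/stand.npy");print(st,90+np.degrees(st[2]))
f=grab_frame("wrist");C=cam("wrist",s);cv2.imwrite("pics/w9.png",f[:,:,::-1])
f2=grab_frame("side")
# corners of the sample's top as predicted if centred in hand
a=2*np.arctan2(q[2],q[1]);M=np.array([[np.cos(a),-np.sin(a)],[np.sin(a),np.cos(a)]])
b=np.array([(-.014,-.018),(-.014,.018),(.014,.018),(.014,-.018)])@M.T+s["tool_pos"][:2]
for z,c in((s["tool_pos"][2]+.035,(0,255,0)),(s["tool_pos"][2]-.041,(255,0,0))):
    for n,img in(("wrist",f),("side",f2)):
        p=proj(cam(n,s),np.c_[b,np.full(4,z)]);cv2.polylines(img,[np.round(p*16).astype(int)],True,c,1,shift=4)
u=proj(cam("side"),[s["tool_pos"]])[0].astype(int)
im=np.hstack([cv2.resize(f[120:320,150:350],(400,400)),cv2.resize(f2[u[1]-50:u[1]+50,u[0]-50:u[0]+50],(400,400))])
cv2.imwrite("pics/c9.png",im[:,:,::-1])
for n in("wrist","side"):
  for r in trace(n,"sample")[:3]: print(n,r["p"],r["location"],r["region"].sum())
E
```

```text
[ 0.60252995 -0.06533985  0.21047532] 74.30335823336921 [-2.30712696e-01  2.17348070e-02  1.67968220e+00 -9.82093235e-05
  1.44017579e+00  4.32581758e-02] 0.4140404863270485
[ 0.60194848 -0.06377449 -0.27153496  0.163817    0.63260036  0.04706549
  0.097     ] 74.44219308472793
wrist 0.73 [254.0, 247.7] 6823
side 0.86 [298.9, 172.1] 311
```

View pics/c9.png

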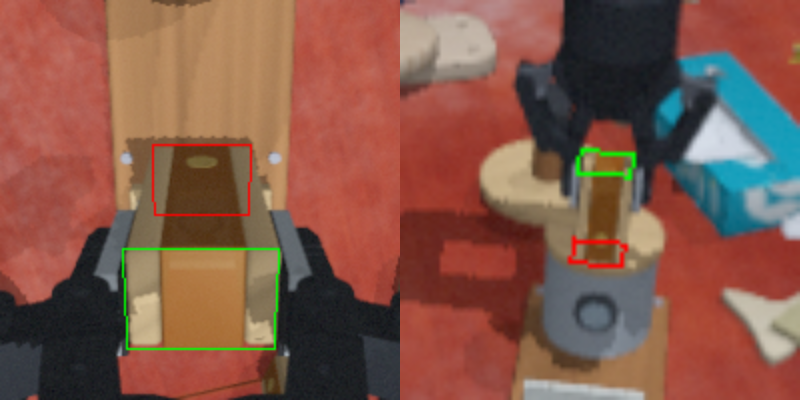

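The sample sits square and centred in the fingers and over the board's centre line: sample centre at crop x of about 200, with the board screws at 126 and 275. Lowering into the beam.

Request:
play_rows --pt "-0.0005 0.0015 -0.01" --pt "0 0 -0.025" --pt "0 0 -0.03" --pt "0 0 -0.03" --pt "0 0 -0.02" --pt "0 0 -0.012" --pt "0 0 0" --pt "0 0 0" --turn '[0, 0, 0, 0, 0, 0, 0, 0]'

```text
time: 21.92
tool_pos: [0.6033, -0.0635, 0.0846]
tool_rot: [0.001, 0.797, 0.604, 0.001]
contact_force: [0.6, 0.4, -1.4]
gripper_width: 0.406
grasp_force: 60.0
```

Request:
play_rows --pt "0 0 0" --pt "0 0 0" --pt "0 0 0" --pt "0 0 0" --turn '[0, 0, 0, 0]'

```text
time: 22.42
tool_pos: [0.6024, -0.0633, 0.0834]
tool_rot: [0.0, 0.797, 0.604, 0.0]
contact_force: [-0.4, 1.4, -1.6]
gripper_width: 0.413
grasp_force: 60.0
```

```bash
python3 - <<'E'
from h import *
s=state();q=s["tool_rot"];st=np.load("pics/stand.npy");a=st[2]
d=np.array(s["tool_pos"][:2])-st[:2];print("in stand axes",[d@[np.cos(a),np.sin(a)],d@[-np.sin(a),np.cos(a)],s["tool_pos"][2]])
f=grab_frame("side");print(s["contact_force"],s["grasp_force"],np.abs(s["joint_vel"]).max())
C=cam("side")
for n in("inlay","cover"):
  for r in trace("side",n)[:3]: print(n,round(r["p"],2),np.round(r["location"]),r["region"].sum())
o=np.array([*s["tool_pos"][:2],.062]);print("expected inlay px",proj(C,[o]),"pot axis rim px",proj(C,[[.6326,.0471,.107]]))
E
```

```text
in stand axes [np.float64(0.00026089138068015707), np.float64(0.000606337027858486), np.float64(0.083403233396102)]
[-0.41084095  1.37882575 -1.6355891 ] 59.97504115104675 0.0019660034869451166
inlay 0.71 [291. 226.] 1672
inlay 0.67 [292. 203.] 280
cover 0.91 [217. 262.] 1413
cover 0.51 [274. 162.] 277
expected inlay px [[291.4096979  210.23023656]] pot axis rim px [[295.01906152 176.53670074]]
```

```bash
python3 -c "
from plant import *
print(job_done())"
```

```text
the job is handed in; nothing more can be done
None
```

The job is handed in at about 22.5 s, though no verdict came back: the cover measured seated on the lamp pot within 2 mm of centre and was let go, and the taller sample is held by its wooden cheeks mid-beam, within 1 mm of the beam axis by the arm's reading.

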